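# Latch the gate of the flask pen

### The job

The gate of the small flask pen on the bench stands ajar. Press its thumb pad down to raise the latch bar, push the gate shut against its springs until the bar is past the striker, then let the bar drop into the catch so that the gate stays latched by itself. Use a gentle hand on the gate and leave the glassware standing in the pen and beside it where it is.

Things in the scene. Friction and masses are not known exactly. Their poses are not given: they have to be found in the camera images.
- pen: Flask pen fixed to the bench: aluminium base plate 125 x 202 x 8 mm, rod fence 100 mm high on three sides, gate across the front. Origin on the bench under the plate (which spans x -70..55, y -95..107 mm); +x to the closed rear, -x out through the gate, z up. Gate, latch bar and thumb pad belong to it. Fingers or arm pressing on these with more than 21 N (all contacts added up) would bend them.
- gate_hinge (a point): Point on the gate's upright hinge axis, 125 mm above the bench, at pen x -50, y -80 mm. The gate plate is 6 mm thick, centred on this axis, reaches 150 mm from it and stands 15 to 144 mm above the bench.
- gate (a joint): Gate angle, rad. 0: along the pen's +y from the hinge (nominally shut); positive: swung open to the front (-x). Starts at 0.40 to 0.60. A hinge spring holds it ajar: closing takes up to 0.3 N m, growing as it shuts; let go unlatched it swings open past 0.25. At the nominal catch setting the bar is past the striker below about 0.015; the unmeasured setting moves this by up to 0.12 either way.
- gate_edge (a point): Middle of the top of the gate's free edge, 150 mm from the hinge axis. The dark catch post, 114 mm high, stands behind this edge of the shut gate, about pen x -28, y 87 mm. It is adjustable: its striker and spring buffer may stand up to 20 mm nearer the front or the rear than nominal. The setting is not measured: feel where the gate is home.
- latch_bar (a joint): Latch bar angle, rad. 0: level, its lowest; positive: catch end raised, at most 0.36. Spring and weight bring it down. The striker is an upright horn 6 mm thick with a steep face, its top 11 mm above the underside of the lowered bar: above 0.20 the bar clears it; lowered in front of it, the bar blocks the gate. Latched: bar down at 0 behind the horn.
- latch_pivot (a point): Pivot of the latch bar on the gate's front face, 105 mm from the hinge axis, 102 mm above the bench. The steel bar, 14 mm high, 6 mm thick, lies along the front face and reaches 82 mm beyond the pivot, past the gate's free edge to the catch; the thumb pad is on the other side.
- thumb_pad (a point): Centre of the top of the thumb pad: flat steel tab 46 mm deep (out from the gate), 36 mm wide, rolled outer edge, 62 mm from the hinge axis, 43 mm from the pivot, 111 mm above the bench, 30 mm in front of the gate's mid-plane. Pressing it down raises the bar: 4 to 8 N, 11 mm gives about 0.26 rad. The gate's flat front face stands 33 mm above it, to be pushed by the same fingertips.
- buffer_spot (a point): Spot on the back of a steel tongue on the gate's free edge, 172 mm from the hinge axis, 57 mm above the bench, that meets the catch post's spring buffer over the last millimetres: 0.5 N at first touch, 0.45 N more per mm, solid after 6 mm. The bar is past the striker after about 1.5 mm of this travel. Felt at the thumb pad's distance from the hinge these forces are 2.8 times as large.
- conical_flask: Empty conical flask, 68 mm wide and 106 mm high, stands loose in the pen; leave it. Origin at its underside.
- small_beaker: Empty small beaker, 45 mm wide and 55 mm high, stands loose in the pen; leave it. Origin at its underside.
- petri_dish: Glass dish, 69 mm wide and 17 mm high, lies on the bench in front; leave it. Origin at its underside.

How it is judged:
By the outcome, as a careful person would: the job done as asked, in the order asked, and still so for the second after the job is handed in, with the robot touching nothing.
It also fails if it takes over 64 s, if anything falls off the work surface, if the arm or the gripper's body presses on something with over 40 N, if the wrist force passes 120 N, or if a joint passes its speed limit or range.

### The arm

A 7-joint arm with a two-finger parallel gripper is mounted at the origin on a cart in front of the work surface, level with it; the furniture and walls round the work are solid. World frame = base frame: x ahead of the robot, y to its left, z up, the work surface at z = 0. Lengths are in m, angles in rad, forces in N, time in s.
With the tool pointing down it reaches from about 0.4 to 0.875 m from the base axis. Payload 6.5 kg.
Tool frame: the origin (TCP) lies at the very end of the fingers, on their centre line; the grasp point (between the pads) lies 19 mm behind it; z points along the fingers, y is the line along which they close (so a half turn about z gives the same grasp; the last joint's range is limited). The gripper opens to 88 mm and grips with 3 to 60 N. Pads are 18 mm wide; open, the fingers measure 123 mm over their backs; the gripper's body (75 mm by 187 mm) begins 45 mm behind the grasp point.
Start: joints at [1.262, 0.536, -0.004, 1.538, 0.003, 1.067, -0.071], TCP at [0.156, -0.631, 0.239] pointing down, gripper open.
Joint ranges: [-2.7, 2.7], [-0.37, 2.16], [-1.27, 1.26], [0.24, 2.4], [-1.31, 4.45], [0.19, 1.91], [-2.76, 2.76]. Speed limits (rad/s): [2.39, 2.39, 3.14, 3.14, 3.14, 3.14, 3.14].

### API

Orientations are given as a unit quaternion [x, y, z, w].
In Python, from cell import ctrl, hand, sensors, capture, get_calibration gives the robot as it stands. The module is installed in compiled form; this text tells all that it offers. Calls block until the motion is done:
- ctrl.move_to(position, orientation): joint-space move of the TCP to a pose.
- ctrl.line_to(position, frame=None, max_speed=0.15): straight line of the TCP; frame=None keeps the orientation; max_speed is the mean speed in m/s.
- ctrl.movej(angles): joint-space move.
- hand.set_gripper(opening, grasp_force=None): finger opening in m; grasp_force is the grip in N (None keeps the last); returns when the fingers have stopped.
- ctrl.hold(seconds).
- ctrl.solve_ik(position, orientation): joint angles nearest the present ones, or None.
- sensors.observe(): the state.
- capture(name): name is "scene" or "top" or "wrist"; returns the picture (420x560x3 uint8, blue, green, red); there is no depth.
- get_calibration(name): a dict with "fx", "fy", "cx", "cy" (pixels), "k1" (the pictures are not rectified: a ray, as slopes to the right and down, at radius r is drawn at 1 + k1 r^2 times it, then the intrinsics apply), "xyz" and "orientation" of the camera in the world. Camera axes: x right, y up, looking along -z (the intrinsics and any distortion apply to the point x, -y, -z); pixel columns grow to the right and rows downward; lengths in m; the calibration is good to about 2 mm. A picture is of the moment at which its call begins: read the wrist's pose just before it. get_calibration takes no time and is no camera call; for the wrist camera it gives the pose at the moment of the call.
A pose or a line that the arm cannot do raises ctrl.Unreachable and nothing moves.
- ctrl.close_job(): hands the job in; it is judged then, once.
The state is a dict: "time": time; "joint_positions": joint angles; "dq": joint speeds; "joint_efforts": joint torques, N m; "position": TCP position; "eef_rot": TCP orientation; "contact_force": force on the tool from outside, world axes, zero at the start; "moment": the same for the moment, N m; "opening": finger opening in m; "grip_force": force on a finger pad.
Only numpy, scipy, OpenCV 4.12 (cv2) and the standard library are available. Lean on these libraries where they do the work, as an engineer would, in place of code of your own. Each camera call takes 0.05 s, during which the arm holds its last target. There are 200 camera calls.

## Working session

There is one attempt and no reset: what is moved stays moved. The work goes in short steps, each a Python script; the robot and the scene stay as the last script left them, time stands still between calls to the robot, and variables do not carry over. Pictures are saved under pics/ and viewed, at most 10 in all, crops included, and the job is handed in when it is done.

```bash
mkdir -p pics; python3 - <<'E'
from cell import *
import cv2,numpy as np
for n in("scene","top"):
    cv2.imwrite(f"pics/{n}0.png",capture(n)); print(n,get_calibration(n))
print(sensors.observe())
E
```

```text
scene {'fx': 444.054252936883, 'fy': 444.054252936883, 'cx': 281.30600346289816, 'cy': 212.45259957038104, 'k1': -0.11551568701164197, 'xyz': array([ 1.05180038, -0.08717345,  0.82420701]), 'orientation': array([0.20942238, 0.21834354, 0.69686444, 0.65026789])}
top {'fx': 427.5644446536414, 'fy': 427.5644446536414, 'cx': 279.1560653209824, 'cy': 210.4690792675964, 'k1': -0.04062752501956352, 'xyz': array([ 0.50611178, -0.09402808,  0.97398412]), 'orientation': array([ 0.02209814, -0.01146409, -0.70199386,  0.71174775])}
{'time': 0.1, 'joint_positions': array([ 1.26182453,  0.53708972, -0.00447346,  1.53874718,  0.00260638,
        1.06729931, -0.07119912]), 'dq': array([-0.00067044, -0.00233365,  0.00093798, -0.00292088, -0.00031243,
       -0.00074466, -0.00012896]), 'joint_efforts': array([ 3.29271170e-03, -5.72078526e+01,  9.94659662e-01, -2.52225280e+01,
       -5.60177187e-02,  1.34720915e-02,  5.81709264e-05]), 'position': array([ 0.15613227, -0.63040893,  0.23793739]), 'eef_rot': array([ 9.92635088e-01,  1.21140380e-01, -1.43373756e-04, -7.55377290e-04]), 'contact_force': array([ 0.24062079, -0.32253039, -0.02691136]), 'moment': array([-0.00925098, -0.00977181,  0.01894507]), 'grip_force': 0.0, 'opening': 0.08808119590779388}
```

View pics/scene0.png

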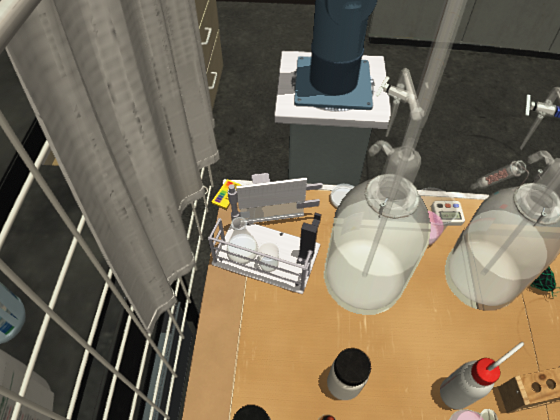

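View pics/top0.png

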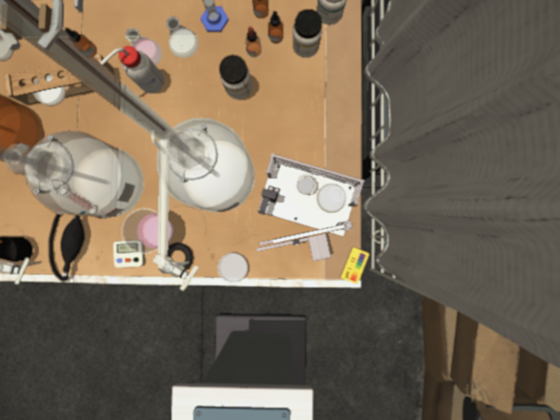

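The scene view shows the pen at (265,230), with the gate open toward the robot. The top view shows the plate at about (310,195), the gate from about (348,226) to (258,247), and the thumb pad near (319,246). The big glass bottle is at (210,165), just left of the catch post.

```bash
python3 - <<'E'
import cv2
t=cv2.imread("pics/top0.png")[145:290,215:390]; s=cv2.imread("pics/scene0.png")[160:305,195:370]
cv2.imwrite("pics/c.png",cv2.vconcat([cv2.resize(t,(724,600),interpolation=2)])); cv2.imwrite("pics/d.png",cv2.resize(s,(724,600),interpolation=2))
E
```

```text
(no output)
```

View pics/c.png

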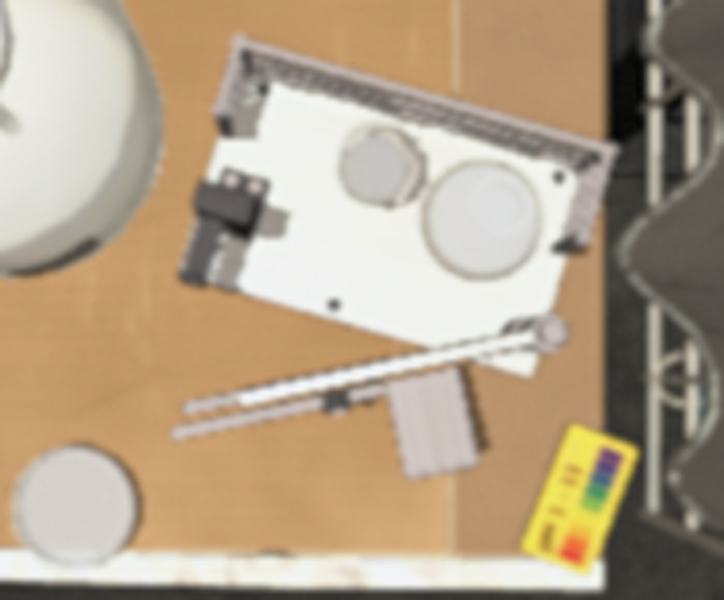

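View pics/d.png

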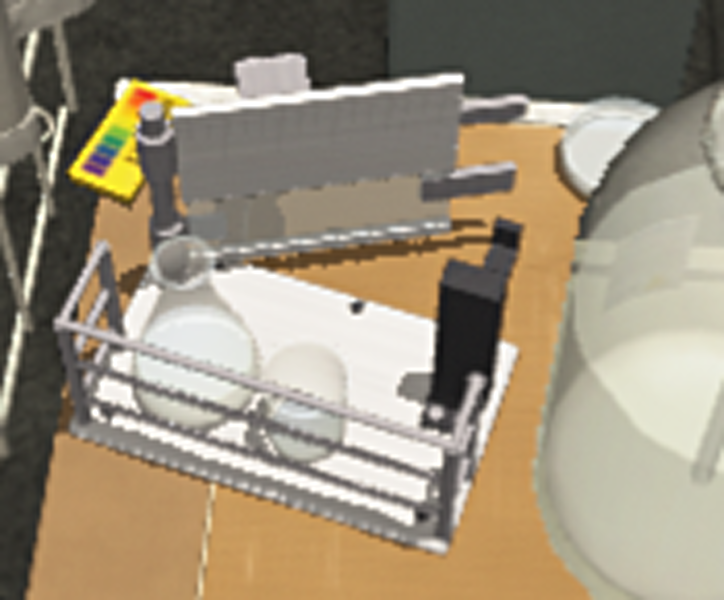

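The crops show, in crop-c pixels: the gate top from (540,338) to (240,400), the hinge cap at (549,331), and the pad corners at (388,380), (462,368), (478,462) and (410,478). The plate's front edge runs (240,290) to (533,375). In crop d the gate's top corners are about (180,110) and (462,78).

```bash
cat > h.py <<'E'
import numpy as np,cv2
from scipy.spatial.transform import Rotation as R
from cell import *
def ray(n,px):
    c=get_calibration(n); K=np.array([[c['fx'],0,c['cx']],[0,c['fy'],c['cy']],[0,0,1]])
    p=cv2.undistortPoints(np.array(px,float).reshape(-1,1,2),K,np.array([c['k1'],0,0,0,0]))[:,0]
    return np.array(c['xyz']),R.from_quat(c['orientation']).apply(np.c_[p[:,0],-p[:,1],-np.ones(len(p))])
def onz(n,px,z):
    o,d=ray(n,px); return o+d*((np.atleast_1d(z)-o[2])/d[:,2])[:,None]
E
python3 - <<'E'
from h import *
np.set_printoptions(precision=4,suppress=True)
s=724/175
C=lambda l:(np.array(l)+.5)/s-.5+[215,145]
D=lambda l:(np.array(l)+.5)/s-.5+[195,160]
g=onz("top",C([(540,338),(240,400)]),.144); print("gate top",g)
gs=onz("scene",D([(180,110),(462,78)]),.144); print("gate scene",gs,np.linalg.norm(gs[1]-gs[0]))
p=onz("top",C([(388,380),(462,368),(478,462),(410,478)]),.111); print("pad",p,p.mean(0))
print("pad scene far edge",onz("scene",D([(236,62),(304,55)]),.111))
print("plate front",onz("top",C([(240,290),(533,375)]),.008))
print("hinge cap",onz("top",C([(549,331)]),.15),"tongue/bar",onz("top",C([(185,408),(175,433)]),[.057,.102]))
print("fence corners",onz("top",C([(238,40),(615,148)]),.1), onz("scene",D([(60,325),(452,447)]),.1))
print("dish", onz("top",C([(76,505)]),.017),"post",onz("top",C([(228,200)]),.114),onz("scene",D([(473,270)]),.114))
print("rack",onz("top",C([(655,100),(655,500)]),0.0),onz("top",C([(655,100),(655,500)]),.2))
E
```

```text
gate top [[ 0.5164 -0.2096  0.144 ]
 [ 0.4855 -0.0695  0.144 ]]
gate scene [[ 0.5157 -0.2023  0.144 ]
 [ 0.4864 -0.0698  0.144 ]] 0.13569400518071295
pad [[ 0.4954 -0.1404  0.111 ]
 [ 0.5017 -0.1763  0.111 ]
 [ 0.4562 -0.1845  0.111 ]
 [ 0.448  -0.1516  0.111 ]] [ 0.4753 -0.1632  0.111 ]
pad scene far edge [[ 0.4568 -0.1834  0.111 ]
 [ 0.4497 -0.1495  0.111 ]]
plate front [[ 0.5421 -0.0646  0.008 ]
 [ 0.4979 -0.2248  0.008 ]]
hinge cap [[ 0.5197 -0.2129  0.15  ]] tongue/bar [[ 0.4788 -0.0385  0.057 ]
 [ 0.4677 -0.0365  0.102 ]]
fence corners [[ 0.6633 -0.0645  0.1   ]
 [ 0.6116 -0.2523  0.1   ]] [[ 0.6117 -0.2498  0.1   ]
 [ 0.6624 -0.0658  0.1   ]]
dish [[0.4244 0.022  0.017 ]] post [[ 0.582  -0.0613  0.114 ]] [[ 0.5765 -0.06    0.114 ]]
rack [[ 0.6507 -0.2924  0.    ]
 [ 0.4304 -0.2933  0.    ]] [[ 0.621  -0.2517  0.2   ]
 [ 0.4459 -0.2524  0.2   ]]
```

```bash
cat >> h.py <<'E'
H=np.array([.5187,-.2162]); PSI=-.269
def pose(theta,along,out,z,flip):
    a=PSI+theta; u=np.array([-np.sin(a),np.cos(a)]); o=np.array([-np.cos(a),-np.sin(a)])
    xy=H+along*u+out*o
    q=(R.from_euler('z',a+flip*np.pi/2)*R.from_euler('x',np.pi)).as_quat()
    return [*xy,z],q
E
python3 - <<'E'
from h import *
np.set_printoptions(precision=3,suppress=True)
o=sensors.observe(); p=o['position'];az=np.arctan2(p[1],p[0])
for r in(.34,.38,.42,.46):
  for z in(.24,.32): print(r,z,ctrl.solve_ik([r*np.cos(az),r*np.sin(az),z],o['eef_rot']))
for f in(1,-1):
  for th,z in((.49,.2),(.49,.1),(0,.1),(-.15,.1)): print(f,th,z,ctrl.solve_ik(*pose(th,.062,.024,z,f)))
E
```

```text
0.34 0.24 [ 1.243 -0.009 -0.047  2.273 -0.001  0.88  -0.132]
0.34 0.32 [ 1.242 -0.118 -0.042  2.157 -0.006  1.104 -0.125]
0.38 0.24 [ 1.246  0.068 -0.038  2.192  0.003  0.883 -0.122]
0.38 0.32 [ 1.244 -0.035 -0.034  2.082 -0.001  1.096 -0.117]
0.42 0.24 [ 1.25   0.142 -0.031  2.107  0.006  0.895 -0.113]
0.42 0.32 [ 1.247  0.044 -0.027  2.003  0.001  1.097 -0.109]
0.46 0.24 [ 1.253  0.212 -0.026  2.018  0.007  0.913 -0.105]
0.46 0.32 [ 1.25   0.12  -0.022  1.918  0.003  1.105 -0.101]
1 0.49 0.2 [ 0.684  0.403 -0.557  1.921  0.27   0.891  0.213]
1 0.49 0.1 [ 0.631  0.56  -0.503  1.986  0.411  0.695  0.093]
1 0 0.1 [ 0.535  0.58  -0.431  1.925  0.358  0.712 -0.378]
1 -0.15 0.1 [ 0.51   0.589 -0.408  1.901  0.341  0.72  -0.515]
-1 0.49 0.2 [ 0.195  0.346  0.047  1.949 -0.021  0.847 -2.667]
-1 0.49 0.1 [ 0.119  0.51   0.144  2.016 -0.12   0.623 -2.578]
-1 0 0.1 [-0.549  0.865  1.086  1.985 -0.98   0.945 -2.352]
-1 -0.15 0.1 [ 0.959  0.851 -1.08   1.877  0.904  1.004  2.193]
```

```bash
python3 - <<'E'
from h import *
np.set_printoptions(precision=3,suppress=True)
o=sensors.observe(); p=o['position'];az=np.arctan2(p[1],p[0])
hand.set_gripper(0.0,20)
ctrl.line_to([.36*np.cos(az),.36*np.sin(az),.29],max_speed=.25)
q=np.array(sensors.observe()['joint_positions']); q[0]=.4; ctrl.movej(q)
P=pose(.49,.062,.027,.17,1); print(ctrl.solve_ik(*P)); ctrl.move_to(*P)
o=sensors.observe(); print(o['time'],o['position'],P[0],o['contact_force'],o['moment'],o['opening'],o['joint_positions'])
im=capture("scene");im2=capture("wrist")
cv2.imwrite("pics/e.png",cv2.hconcat([cv2.resize(im[140:320,180:380],(400,360)),cv2.resize(im2,(400,360))]))
E
```

```text
[ 0.305  0.389 -0.084  1.973  0.045  0.782  0.416]
4.675 [ 0.478 -0.163  0.17 ] [np.float64(0.47876593874385887), np.float64(-0.16162646473252104), 0.17] [-0.28  -0.869 -0.534] [-0.031 -0.1    0.01 ] 0.00023287856617853293 [ 0.307  0.388 -0.083  1.973  0.045  0.783  0.415]
```

View pics/e.png

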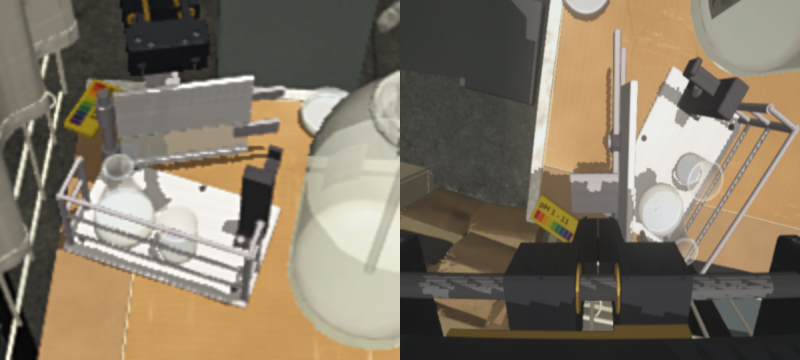

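The left half shows the hand over the thumb pad. The right half shows the closed fingers at (600,245) in front of the gate plate and square to it. Next is a guarded press.

```bash
cat >> h.py <<'E'
def F(): return np.array(sensors.observe()['contact_force'])
def go(theta,along,out,z,v=.05):
    p,q=pose(theta,along,out,z,1); ctrl.line_to(p,q,max_speed=v)
E
python3 - <<'E'
from h import *
np.set_printoptions(precision=2,suppress=True)
go(.49,.062,.027,.135,.08); ctrl.hold(.2); b=F(); np.save("b.npy",b); print(b)
go(.49,.062,.027,.116); print(F()-b)
for z in np.arange(.114,.1005,-.0015):
    go(.49,.062,.027,z); ctrl.hold(.1); f=F()-b; o=sensors.observe(); print(round(z,4),o['position'][2].round(4),f)
    if np.linalg.norm(f)>11: break
print(o['time'])
E
```

```text
[-0.25 -0.59 -0.78]
[0.16 1.34 1.14]
0.114 0.1141 [-0.24  1.19  0.48]
0.1125 0.1125 [0.11 0.16 0.79]
0.111 0.1112 [ 0.22 -0.49  3.5 ]
0.1095 0.1097 [ 1.87 -0.92  4.34]
0.108 0.1082 [ 1.97 -2.51  4.33]
0.1065 0.1067 [ 2.68 -3.91  5.75]
0.105 0.1052 [ 3.72 -3.78  5.01]
0.1035 0.1037 [ 2.63 -3.8   6.17]
0.102 0.1023 [ 2.92 -3.83  5.92]
9.25
```

```bash
cat >> h.py <<'E'
def meas(theta,n=5):
    fs=[]
    for _ in range(n): ctrl.hold(.04); fs.append(F())
    f=np.mean(fs,0)-np.load("b.npy"); a=PSI+theta
    return np.array([f@[-np.cos(a),-np.sin(a),0], f@[-np.sin(a),np.cos(a),0], f[2]])
E
python3 - <<'E'
from h import *
np.set_printoptions(precision=2,suppress=True)
Z=.1012
for out in(.025,.023,.0215,.020):
    go(.49,.062,out,Z,.03); m=meas(.49); print("out",out,m)
    if m[0]>5: break
th=.49
while th>.15:
    th-=.03; go(th,.062,out,Z,.04); m=meas(th,3); print(round(th,3),m)
    if abs(m).sum()>17: break
print(sensors.observe()['time'],out)
cv2.imwrite("pics/f.png",cv2.hconcat([cv2.resize(capture("scene")[140:320,180:380],(400,360),interpolation=2),cv2.resize(capture("top")[145:290,215:390],(400,360),interpolation=2)]))
E
```

```text
out 0.025 [-1.6  -3.11  5.58]
out 0.023 [-0.84 -2.55  6.04]
out 0.0215 [-0.08 -1.97  6.41]
out 0.02 [ 0.02 -1.48  6.13]
0.46 [-0.82 -1.31  6.09]
0.43 [ 0.07 -0.81  5.9 ]
0.4 [-0.18 -1.1   6.5 ]
0.37 [ 0.36 -1.24  6.26]
0.34 [ 0.18 -1.55  5.6 ]
0.31 [ 0.11 -1.33  6.13]
0.28 [ 0.13 -1.4   6.05]
0.25 [ 0.93 -1.22  6.25]
0.22 [ 0.79 -1.44  5.41]
0.19 [ 1.14 -0.95  6.11]
0.16 [ 1.07 -1.01  5.84]
0.13 [ 1.23 -0.94  6.31]
15.5833 0.02
```

View pics/f.png

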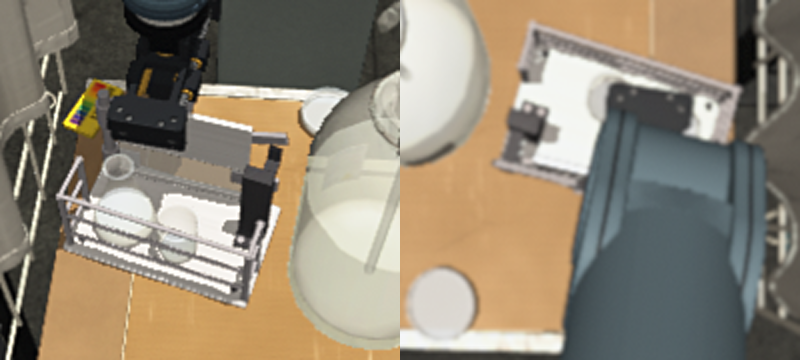

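The gate follows the hand, and the bar stays raised (left half, near (270,138)). Next come fine steps to feel for the buffer.

```bash
python3 - <<'E'
from h import *
np.set_printoptions(precision=2,suppress=True)
Z=.1012; th=.13; base=[]
e=onz("scene",[(306,205)],.144)[0]-[*H,0]; print("gate angle seen ~",np.arctan2(-e[0],e[1])-PSI, np.hypot(*e[:2]))
while th>-.16:
    th-=.008; go(th,.062,.020,Z,.03); m=meas(th,5); print(round(th,3),m,end='; ',flush=True)
    if abs(m).sum()>14 or m[0]>6: break
print(sensors.observe()['time'],th)
cv2.imwrite("pics/g.png",cv2.resize(capture("scene")[150:300,200:350],(600,600),interpolation=2))
E
```

```text
gate angle seen ~ 0.049921534847375215 0.15167727398284
0.122 [ 2.05 -0.72  6.34]; 0.114 [ 1.95 -1.45  6.03]; 0.106 [ 1.86 -0.95  6.07]; 0.098 [ 2.09 -1.07  6.4 ]; 0.09 [ 2.87 -1.29  6.55]; 0.082 [ 3.53 -1.3   6.64]; 0.074 [ 4.11 -1.83  6.15]; 0.066 [ 4.3  -1.73  6.4 ]; 0.058 [ 4.68 -2.    6.38]; 0.05 [ 4.93 -2.22  6.38]; 0.042 [ 5.2  -2.28  6.11]; 0.034 [ 4.53 -2.61  5.98]; 0.026 [ 5.07 -2.48  5.96]; 0.018 [ 5.03 -2.68  6.52]; 22.1 0.017999999999999947
```

View pics/g.png

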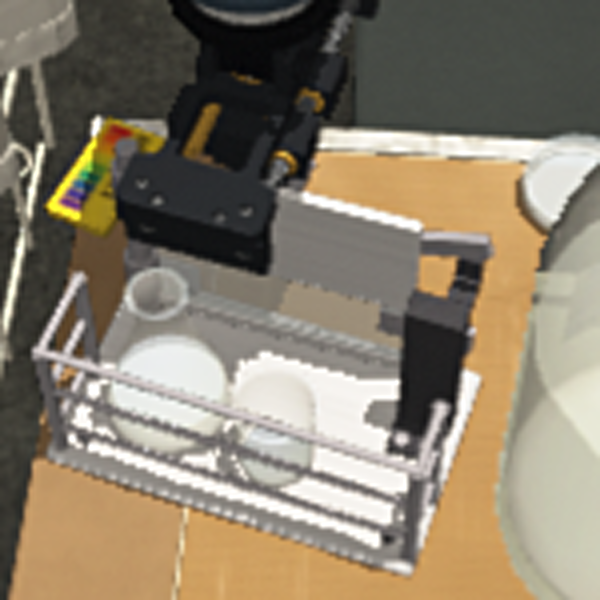

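The gate's top corner is at crop (422,222), which is scene (305.5,205.5). That has barely changed since the last look, so the force plateau is the fingertip sliding on the pad toward the face. I'll continue until the fingertip meets the face.

```bash
python3 - <<'E'
from h import *
np.set_printoptions(precision=2,suppress=True)
Z=.1012; th=.018
while th>-.2:
    th-=.008; go(th,.062,.020,Z,.03); m=meas(th,4); print(round(th,3),m,end='; ',flush=True)
    if abs(m).sum()>16 or m[0]>7.2: break
print(sensors.observe()['time'],th)
cv2.imwrite("pics/i.png",cv2.resize(capture("scene")[180:260,270:350],(600,600),interpolation=2))
E
```

```text
0.01 [ 4.83 -2.49  6.46]; 0.002 [ 4.98 -2.75  6.48]; -0.006 [ 4.55 -2.64  6.17]; -0.014 [ 4.85 -2.89  6.96]; -0.022 [ 5.14 -2.71  6.49]; -0.03 [ 5.42 -3.13  6.59]; -0.038 [ 6.16 -3.5   6.71]; 25.0667 -0.038000000000000006
```

View pics/i.png

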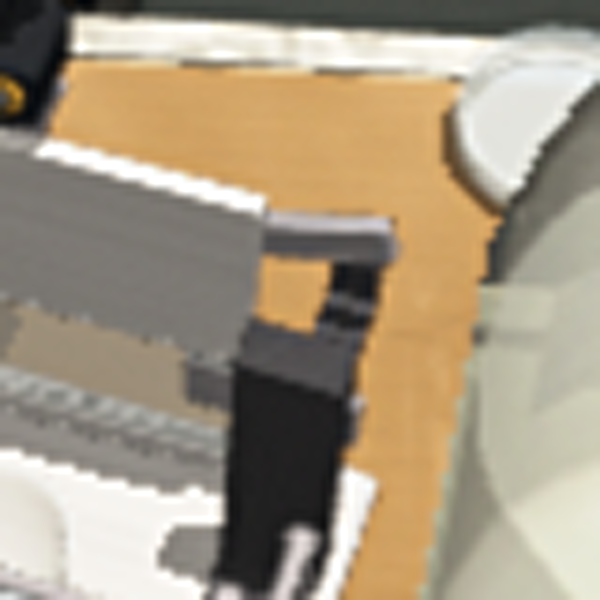

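The bar end at (380,240) is raised at the height of the horn top at (355,270). The fingertip is now meeting the face, so I'll push on gently.

```bash
python3 - <<'E'
from h import *
np.set_printoptions(precision=2,suppress=True)
Z=.1012; th=-.038
while th>-.2:
    th-=.005; go(th,.062,.020,Z,.03); m=meas(th,5); print(round(th,3),m,end='; ',flush=True)
    if np.linalg.norm(m)+max(m[0]-5,0)>17 or m[0]>10: break
print(sensors.observe()['time'],th)
E
```

```text
-0.043 [ 6.42 -3.37  7.39]; -0.048 [ 7.35 -3.3   7.92]; -0.053 [ 7.33 -2.98  8.14]; -0.058 [ 7.76 -2.94  8.45]; -0.063 [ 8.39 -3.1   9.34]; -0.068 [ 9.03 -3.14 10.11]; 27.8667 -0.06799999999999999
```

```bash
python3 - <<'E'
from h import *
np.set_printoptions(precision=2,suppress=True)
th=-.068
for z in(.103,.105,.107,.109,.111,.1125,.114):
    go(th,.062,.020,z,.03); print(z,meas(th,3),end='; ',flush=True)
print()
for out in(.0205,.021,.0215,.022,.0225,.023,.024,.026,.029):
    go(th,.062,out,.114,.03); print(out,meas(th,3),end='; ',flush=True)
print(sensors.observe()['time'])
cv2.imwrite("pics/j.png",cv2.resize(capture("scene")[180:260,250:330],(600,600),interpolation=2))
E
```

```text
0.103 [ 8.33 -3.52  7.44]; 0.105 [ 8.33 -3.47  5.9 ]; 0.107 [ 7.71 -3.44  5.07]; 0.109 [ 7.47 -3.35  4.67]; 0.111 [ 7.73 -2.13  4.52]; 0.1125 [ 7.07 -1.65  3.65]; 0.114 [ 6.51 -0.95  1.4 ]; 
0.0205 [ 5.83 -1.3   1.  ]; 0.021 [ 4.58 -1.45 -0.16]; 0.0215 [ 5.   -0.34 -2.16]; 0.022 [ 5.44 -0.66 -3.02]; 0.0225 [ 5.2  -0.57 -3.65]; 0.023 [ 5.97 -0.73 -3.19]; 0.024 [ 6.1  -0.01 -2.62]; 0.026 [ 4.55  1.37 -1.97]; 0.029 [-0.07  0.77  0.76]; 33.8667
```

View pics/j.png

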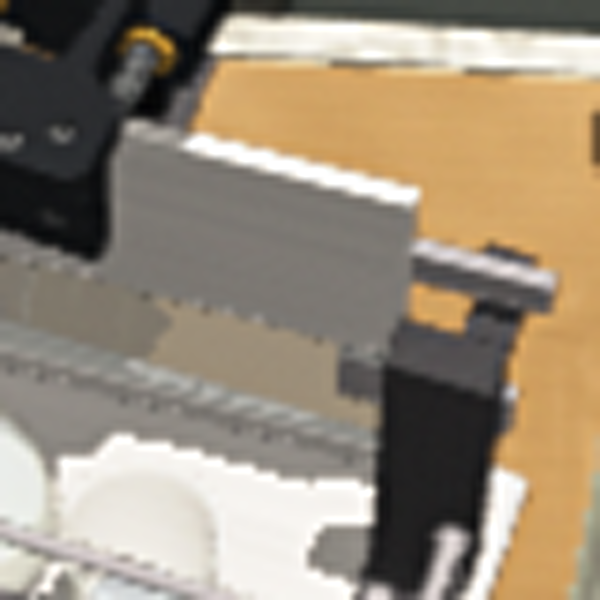

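The bar is now level, parallel to the gate's top edge. The horn top shows beyond it at (510,255), so the bar is behind the striker and the gate holds with about 0 N on the tool. I'll retreat and check.

```bash
python3 - <<'E'
from h import *
np.set_printoptions(precision=2,suppress=True)
th=-.068
go(th,.062,.030,.118,.04); go(th,.062,.032,.22,.08); print(meas(th,3))
A=capture("scene")[180:260,250:330]
go(th,.062,.10,.25,.1); ctrl.hold(1.5)
B=capture("scene")[180:260,250:330]; print("gate-edge region diff",cv2.absdiff(A,B)[:, 50:].max(), sensors.observe()['time'])
cv2.imwrite("pics/k.png",cv2.resize(capture("scene")[150:300,200:350],(600,600),interpolation=2))
E
```

```text
[0.29 0.89 0.27]
gate-edge region diff 4 38.2083
```

View pics/k.png

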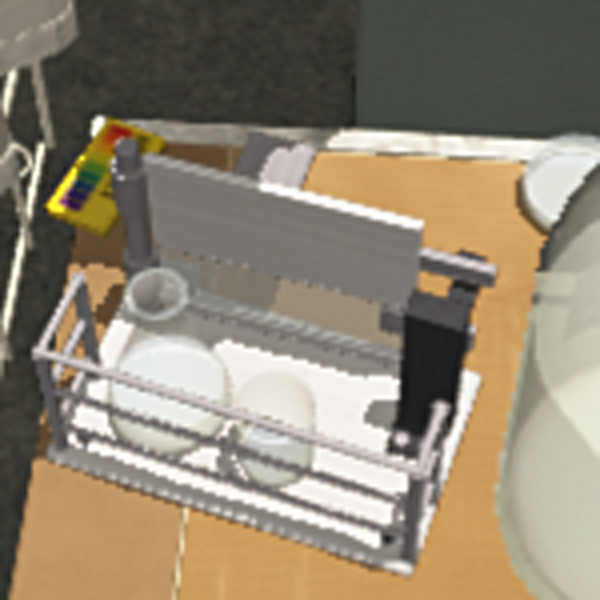

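The gate stays shut on its own, with the bar at (460,265) level behind the horn. The glassware is where it was and the robot is clear.

```bash
python3 -c "
from cell import ctrl
print(ctrl.close_job())"
```

```text
the job is handed in; nothing more can be done
None
```

The gate is shut and latched: it stayed still for over a second with the arm clear, the glassware in the pen and the dish in front were not disturbed, and I handed the job in at about 38 s of the 64 s allowed.

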